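# Re-arm the drop-shot trigger and hold its reset button

## Robot

A 6-joint arm with a two-finger parallel gripper is mounted at the origin on the work surface. World frame = base frame: x ahead of the robot, y to its left, z up, the work surface at z = 0. Lengths are in m, angles in rad, forces in N, time in s.
With the tool pointing down it reaches from about 0.35 to 0.875 m from the base axis. Payload 4.2 kg.
Tool frame: the origin (TCP) lies between the finger pads; the fingertips stand 8 mm ahead of it and the grasp point (between the pads) lies 11 mm behind it (tcp_to_tips is the distance from the TCP to the fingertips, in m); z points along the fingers, y is the line along which they close (so a half turn about z gives the same grasp; the last joint's range is limited). The gripper opens to 85 mm and grips with 20 to 120 N. Pads are 22 mm wide; open, the fingers measure 114 mm over their backs; the gripper's body (76 mm by 85 mm) begins 54 mm behind the grasp point. The pads swing forward as they close: fully open they stand 13 mm farther back than shut.
Start: joints at [-0.959, 0.385, 0.008, 0, -1.194, -0.259], TCP at [0.216, -0.586, 0.239] pointing down, gripper open.
Joint ranges: [-3.14, 3.14], [-1.21, 2.06], [-1.07, 1.41], [-3.16, 2.05], [-2.99, -0.16], [-3.1, 3.1]. Speed limits (rad/s): [2.79, 2.79, 3.14, 3.14, 3.14, 3.14].

## Interface

Orientations are given as [roll, pitch, yaw] about the fixed x, y, z axes, in that order (R = Rz(yaw) Ry(pitch) Rx(roll)).
In Python, from cell import * gives the robot as it stands.
- The arm moves only by the tool jog_arm, never from a script. Its argument "rows" is one flat list of numbers, 6 for each row, row after row: the shift along the tool's x, y, z in mm, then the turn, a rotation vector about the tool's x, y, z in rad. In form: [x, y, z, wx, wy, wz, x, y, z, wx, wy, wz, ...]. A call has 1 to 10 rows; each row is the pose to reach, as a shift and turn from the pose commanded when the call began, along the tool's axes at that moment; what a row does not reach only later rows make up. A row lasts 1/10 s, in which the tool goes at most 50 mm and 8.59 degrees, less where a joint would pass 70% of its speed; a pose out of reach is approached as far as the arm can. A call with a gripper value outside its range is refused whole. "grip" is the finger opening in mm, from 0 to 85.4, set as the call begins (left out, the last holds). The fingers move at their own pace and stop on an object; the grip force is fixed at half the most. Time passes only in rows, so rows that repeat a pose let the fingers close. It gives the time, the measured TCP pose, the force, the opening and the grip force at its end, in the units of the state.
- get_state(): the state, without advancing time (a new reading comes with each control period).
- grab_frame(name): name is "scene" or "top" or "wrist"; returns the picture (480x640x3 uint8, red, green, blue); there is no depth.
- get_calibration(name): a dict with "fx", "fy", "cx", "cy" (pixels), "rvec" (rotation vector, rad) and "tvec" (3), from world to camera coordinates, as OpenCV has them. Camera axes: x right, y down, z forward; pixel columns grow to the right and rows downward; lengths in m; the calibration is good to about 2 mm. The wrist camera is an equidistant fisheye: a pixel r from the principal point sees the ray r / f radians off the axis. A picture is of the moment at which its call begins: read the wrist's pose just before it. get_calibration takes no time and is no camera call; for the wrist camera it gives the pose at the moment of the call.
- finish_job(): hands the job in; it is judged then, once.
The state is a dict: "t": time; "joint_positions": joint angles; "qvel": joint speeds; "joint_efforts": joint torques, N m; "position": TCP position; "tool_rot": TCP orientation; "contact_force": force on the tool from outside, world axes, zero at the start; "torque": the same for the moment, N m; "gripper_width": finger opening in m; "gripper_force": force on a finger pad.
Only numpy, scipy, OpenCV 4.12 (cv2) and the standard library are available. Lean on these libraries where they do the work, as an engineer would, in place of code of your own. Each camera call takes 0.05 s, during which the arm holds its last target. There are 200 camera calls.

## Task

Re-arm the drop-photography trigger: pull the release unit's sprung lever with the orange bar all the way to the front (towards the robot) to its stop, then ease it slowly back home without letting it snap back. Then take the stylus from its stand, reach it down through the hole in the red-ringed pod, press the recessed button right down and keep it there: finish while still gripping the stylus and holding the button down. Do not press the blue-ringed pod's button, and leave the other things where they are.

Things in the scene. Friction and masses are not known exactly. Their poses are not given: they have to be found in the camera images.
- release_unit: drop-release unit, fixed: grey box 160 (its x) x 90 (its y) x 45 mm high with two dark cheek plates (up to 90 mm high) in its middle; the lever's two arms pivot just outside them. Origin: centre of the underside, z up. Its front is its -x side.
- lever_pivot (a point): the lever's hinge axis, 68 mm above the unit's origin; the axis lies along the unit's y.
- lever_bar (a point): middle of the lever's orange handle bar: a round crossbar 20 mm thick and 104 mm long along the unit's y, 120 mm from the hinge axis, carried at both ends (52 mm either side of the middle) by 10 mm rods that come up from the pivot; clear below and around its middle. It moves with the lever.
- lever (a joint): lever angle, rad. 0 = home, where the lever leans 0.45 rad from upright towards the unit's +x (back); grows as the bar is pulled in an arc to the unit's -x (front), up to the stop at 0.9 (leaning 0.45 rad forward). A spring pulls it home: about 2 N at the bar at home rising to 8 N at the stop. Let go in the front half of its stroke it snaps home at 1.6 to 2.7 rad/s; it should come home no faster than 1.5 rad/s.
- red_pod: black pod with the RED ring, fixed: 80 x 80 x 70 mm high. Origin: centre of the underside, z up. In its top face, central, is a round hole 18 mm across through an 8 mm thick face, around it a red ring (24 to 42 mm across, 1.5 mm high). Below the face is a well 30 mm square with the red button in it. The two pods may stand in either order.
- red_aperture (a point): centre of the red pod's hole, at the level of its top face (70 mm above the pod's origin).
- red_button (a joint): travel of the red pod's recessed button (flat cap 22 mm across, centred under the hole, its top 28 mm below the face when up), m: 0 = up, 0.006 = fully down; it is sprung, 1.5 N to start and 5 N at the bottom.
- blue_pod: an equal black pod with a BLUE ring and a blue button, fixed: leave it alone. Origin: centre of the underside.
- blue_button (a joint): travel of the blue pod's button, m: 0 = up, 0.006 = fully down; not to be pressed.
- stand: wooden block 60 x 60 x 62 mm high, fixed, with an upright 10 mm hole, 58 mm deep, in the centre of its top, in which the stylus stands. Origin: centre of the underside.
- stylus: stylus, loose, 139 mm long, about 60 g, standing upright in the stand, tip down. Origin: the end of the tip; z runs along it to the handle. From the origin: steel tip 7 mm thick for 55 mm, a collar 24 mm across from 55 to 59 mm (at the start it rests on the stand's top), a yellow round handle 16 mm across from 59 to 139 mm.
- stylus_tip (a point): the end of the stylus tip (same point as the stylus origin).
- lens_cap: bystander, loose, leave in place: black lens cap, disc 68 mm across, 12 high mm. Origin: centre of the underside.
- battery: bystander, loose, leave in place: stubby orange battery cell standing up, 26 mm across, 49 high mm. Origin: centre of the underside.
- dropper_bottle: bystander, loose, leave in place: amber dropper bottle with white cap, 36 mm across, 89 high mm. Origin: centre of the underside.
- dish: bystander, loose, leave in place: round glass dish, 110 mm across, 45 high mm. Origin: centre of the underside.
- torch: bystander, loose, leave in place: black pocket torch lying flat, 130 long along its x, 30 wide, 30 high mm. Origin: under its middle.
- flash: bystander, loose, leave in place: black camera flash gun standing up, 79 x 70, 153 high mm. Origin: centre of the underside.
- filter_case: bystander, loose, leave in place: grey flat filter case, 70 x 60, 25 high mm. Origin: centre of the underside.

How it is judged:
On the way, in this order (a step that is already met when the one before it is completed fails the run):
1. the lever is pulled forward to its stop (value of joint lever above 0.8 rad), for 0.1 s.
2. the lever is back home (value of joint lever below 0.06 rad), for 0.2 s.
3. the red pod's button is held down with the stylus in the gripper (value of joint red_button above 0.004 m and contact force between stylus and red_pod above 1 N and contact force between the fingers and stylus above 1 N and horizontal distance between stylus_tip and red_aperture below 0.011 m and z of stylus_tip in the frame of red_pod below 0.045 m), for 0.5 s.
At the end, for the whole second after the job is handed in: Red button at least 4 of its 6 mm down, pressed (over 1 N) by the stylus, its tip through the hole (25 mm or more below the face, within 11 mm of the axis) and gripped by the fingers (over 1 N); lever, pulled past 0.8 rad before, home within 0.06 rad; all through the last second (all of step 3 and value of joint lever below 0.06 rad); the arm keeps its last pose, push and grip.
It fails at once if the lever flew back (faster than 1.5 rad/s) (velocity of joint lever below -1.5 rad/s).
It fails at once if the blue button was pressed (over 2 mm) (value of joint blue_button above 0.002 m).
It fails at once if a bystander was moved by more than 25 mm (distance of any of lens_cap, battery, dropper_bottle, dish, torch, flash, filter_case from where it was at the start of the episode above 0.025 m).
It also fails if it takes over 61 s, if anything falls off the work surface, if the arm or the gripper's body presses on something with over 40 N, if the wrist force passes 120 N, or if a joint passes its speed limit or range.

## Working session

There is one attempt and no reset: what is moved stays moved. The work goes in short steps, Python scripts to look and compute and a tool call to move; the robot and the scene stay as the last step left them, time stands still between calls to the robot, and variables do not carry over. Pictures are saved under pics/ and viewed, at most 10 in all, crops included, and the job is handed in when it is done.

Besides the shell and the picture viewer there is one more tool, called by a JSON object that holds its "op" and its "data", one argument or row to a line. jog_arm: Moves the arm, as the interface text tells. Its arguments: {"type":"object","properties":{"rows":{"type":"array"},"grip":{"type":"number"}},"required":["rows"]}

```bash
ls; mkdir -p pics; python3 - <<'E'
from cell import *
import cv2
for n in ("scene","top"):
    cv2.imwrite(f"pics/{n}0.png",grab_frame(n)[:,:,::-1]); print(n,get_calibration(n))
s=get_state();print(s)
E
```

```text
pics
scene {'fx': 471.0777345418508, 'fy': 471.0777345418508, 'cx': 322.4627076034828, 'cy': 245.11850674701856, 'rvec': array([ 2.09993235,  0.77595798, -0.37707784]), 'tvec': array([-0.43874097, -0.11328308,  1.40071345])}
top {'fx': 527.2211826015227, 'fy': 527.2211826015227, 'cx': 312.4716163350134, 'cy': 238.04603561809478, 'rvec': array([ 2.16256493, -2.11526035,  0.18411478]), 'tvec': array([0.01131587, 0.57162659, 1.46077859])}
{'t': 0.1, 'joint_positions': array([-9.59409275e-01,  3.85467559e-01,  6.76082368e-03, -4.23261157e-04,
       -1.19400731e+00, -2.58619681e-01]), 'qvel': array([ 0.00123342, -0.00335038,  0.00039868,  0.0016738 ,  0.00093343,
        0.00059545]), 'joint_efforts': array([-2.15179812e-04, -3.93320167e+01,  1.88930494e+01,  4.19799238e+00,
       -2.59039683e-03,  9.95903946e-06]), 'position': array([ 0.21578422, -0.58602651,  0.23833936]), 'tool_rot': array([ 3.13963811e+00, -1.10264297e-04, -2.78898129e+00]), 'contact_force': array([-0.41392894,  0.98325773, -0.21571226]), 'torque': array([-0.02193561, -0.01830719, -0.00285252]), 'gripper_force': 0.0, 'gripper_width': 0.08549505550897424}
```

View pics/top0.png

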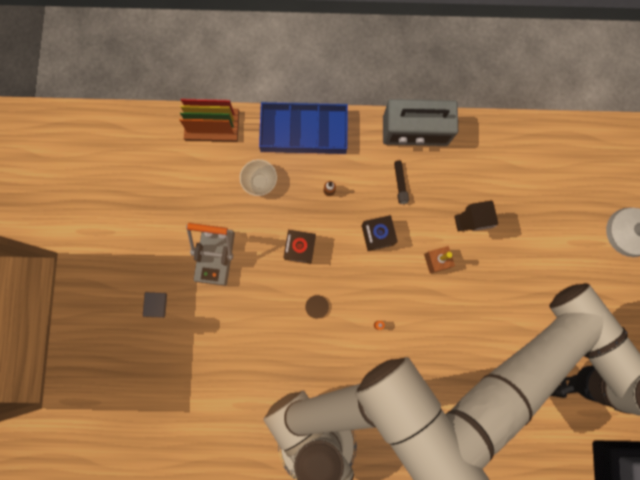

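View pics/scene0.png

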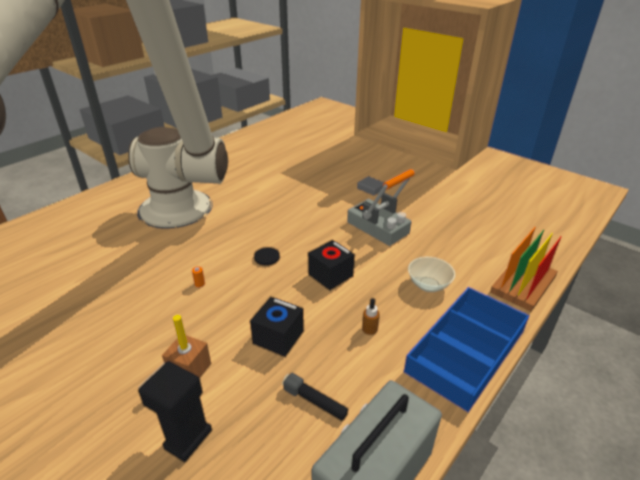

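Top view: world +x is up and +y is left. The release unit is at about (212,257) with its orange bar at (207,229), the red ring at (299,245), the blue ring at (380,231) and the stylus handle at (449,256). I'll enlarge these.

```bash
python3 - <<'E'
import cv2,numpy as np
a=cv2.imread("pics/top0.png"); b=cv2.imread("pics/scene0.png")
f=lambda im,x,y,w,h,s:cv2.resize(im[y:y+h,x:x+w],None,fx=s,fy=s,interpolation=cv2.INTER_CUBIC)
c=np.zeros((600,800,3),np.uint8)
def put(p,x,y): c[y:y+p.shape[0],x:x+p.shape[1]]=p
put(f(a,180,215,65,75,6),0,0)      # 390x450
put(f(a,415,235,65,50,6),400,0)   # 390x300
put(f(a,275,220,55,50,5),400,310)    #275x250
cv2.imwrite("pics/crop1.png",c)
d=np.zeros((600,800,3),np.uint8);c=d
put(f(b,335,160,90,90,5),0,0)
put(f(b,155,305,65,80,5),460,0)
cv2.imwrite("pics/crop2.png",c)
E
```

```text
(no output)
```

View pics/crop1.png

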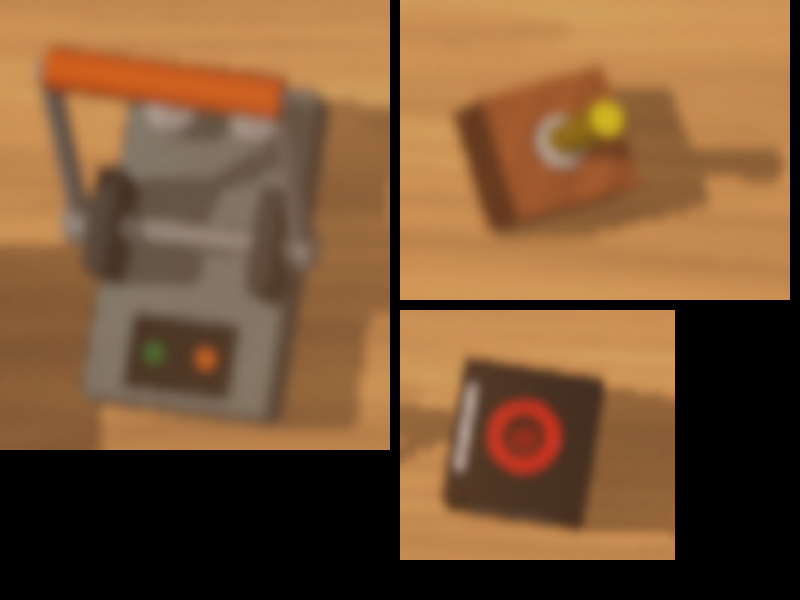

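View pics/crop2.png

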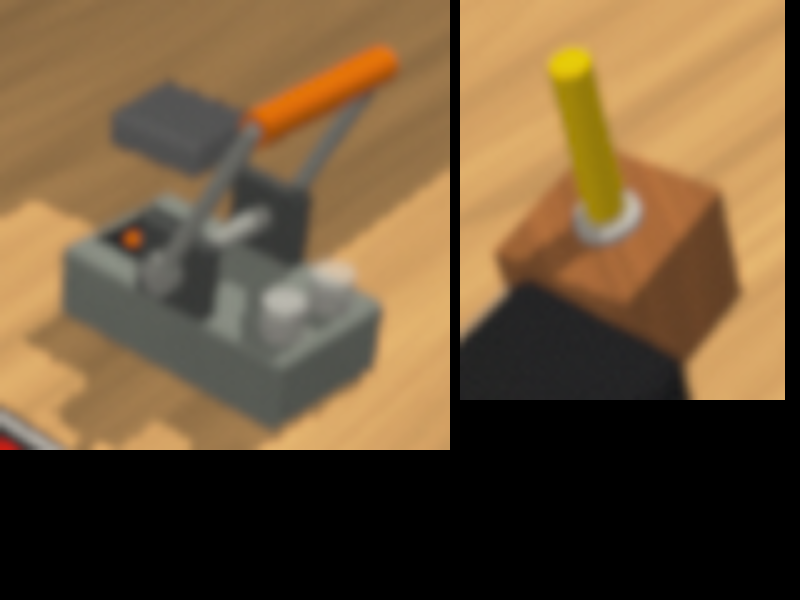

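The crops show:
- **Bar ends:** (45,68) and (282,97).
- **Pivot knobs:** (72,224) and (302,250).
- **Stylus top:** (606,118), with the collar at (559,139).
- **Red ring:** centre (524,436).

In the scene crop, the bar ends are at (253,128) and (388,60), the stylus top at (571,62) and the collar at (608,217).

```bash
cat > h.py <<'E'
from cell import *
import numpy as np, cv2
from scipy.spatial.transform import Rotation as R
def ray(n,u,v):
    c=get_calibration(n); M=cv2.Rodrigues(np.array(c["rvec"]))[0]
    o=-M.T@c["tvec"]
    return o, M.T@np.array([(u-c["cx"])/c["fx"],(v-c["cy"])/c["fy"],1])
def hit(n,u,v,z):
    o,d=ray(n,u,v); return (o+d*(z-o[2])/d[2]).round(4)
def rel(p,rpy=None):
    "tool-frame shift in mm from the measured pose to point p, rotvec to rpy"
    s=get_state(); T=R.from_euler("xyz",s["tool_rot"])
    sh=T.inv().apply(np.array(p)-s["position"])*1000
    w=(T.inv()*R.from_euler("xyz",rpy)).as_rotvec() if rpy is not None else None
    return sh.round(1),w
E
python3 - <<'E'
from h import *
c=lambda x0,y0,s,u,v:(x0+(u+.5)/s-.5,y0+(v+.5)/s-.5)
for nm,p,z in [("barL",c(180,215,6,45,68),.176),("barR",c(180,215,6,282,97),.176),("pivL",c(180,215,6,72,224),.068),("pivR",c(180,215,6,302,250),.068),
 ("box_bl",c(180,215,6,85,398),.045),("box_br",c(180,215,6,277,418),.045),
 ("stytop",c(415,235,6,206,118),.146),("collar",c(415,235,6,159,139),.066),("red",c(275,220,5,124,126),.0715),("blue",(380,231),.0715),("lenscap",(317,306),.012),("battery",(379,325),.049),
 ("flash",(483,213),.153),("bottle",(329,188),.089)]: print(nm,hit("top",*p,z))
for nm,p,z in [("barL?",c(335,160,5,253,128),.176),("bar2",c(335,160,5,388,60),.176),("stytop",c(155,305,5,111,62),.146),("collar",c(155,305,5,148,217),.066),("red",(332,253),.0715)]: print("scene",nm,hit("scene",*p,z))
E
```

```text
barL [0.5745 0.3533 0.176 ]
barR [0.564  0.2495 0.176 ]
pivL [0.5206 0.3618 0.068 ]
pivR [0.5108 0.254  0.068 ]
box_bl [0.4414 0.356  0.045 ]
box_br [0.434  0.2655 0.045 ]
stytop [ 0.5194 -0.3396  0.146 ]
collar [ 0.5202 -0.3388  0.066 ]
red [0.5471 0.0604 0.0715]
blue [ 0.5917 -0.166   0.0715]
lenscap [0.38   0.0066 0.012 ]
battery [ 0.3299 -0.1664  0.049 ]
flash [ 0.6323 -0.4318  0.153 ]
bottle [ 0.7086 -0.0194  0.089 ]
scene barL? [0.5619 0.2525 0.176 ]
scene bar2 [0.5745 0.3578 0.176 ]
scene stytop [ 0.5217 -0.3389  0.146 ]
scene collar [ 0.5231 -0.3402  0.066 ]
scene red [0.5521 0.0611 0.0715]
```

```bash
python3 - <<'E'
from h import *
print(rel([.568,.302,.27],[np.pi,0,-1.66]))
E
```

```text
(array([-637.2,  711.8,  -30.3]), array([ 1.80463536e-03,  1.00502706e-03, -1.12898102e+00]))
```

{"op": "jog_arm", "data": {
  "rows": [-637, 712, -30, 0, 0, -1.129, -637, 712, -30, 0, 0, -1.129, -637, 712, -30, 0, 0, -1.129, -637, 712, -30, 0, 0, -1.129, -637, 712, -30, 0, 0, -1.129, -637, 712, -30, 0, 0, -1.129, -637, 712, -30, 0, 0, -1.129, -637, 712, -30, 0, 0, -1.129, -637, 712, -30, 0, 0, -1.129, -637, 712, -30, 0, 0, -1.129],
  "grip": 50
}}

```text
t: 1.1
position: [0.3999, -0.1198, 0.2551]
tool_rot: [-3.141, 0.0, -1.66]
contact_force: [1.6, -1.2, 0.0]
gripper_width: 0.05
gripper_force: 0.0
```

```bash
python3 - <<'E'
from h import *
s=get_state();print(s["t"],s["position"],s["tool_rot"],s["joint_positions"]);print(rel([.568,.302,.27],[np.pi,0,-1.66]))
E
```

```text
1.1 [ 0.39993974 -0.11980835  0.25511444] [-3.14129463e+00  1.65559473e-04 -1.65962201e+00] [ 1.01638171e-01  7.92539354e-03 -4.34669324e-01 -1.17482512e-04
 -1.12787764e+00 -1.90413544e-01]
(array([-435.1, -130. ,  -14.8]), array([-0.00029799,  0.00016562,  0.00037797]))
```

{"op": "jog_arm", "data": {
  "rows": [-435, -130, -15, 0, 0, 0, -435, -130, -15, 0, 0, 0, -435, -130, -15, 0, 0, 0, -435, -130, -15, 0, 0, 0, -435, -130, -15, 0, 0, 0, -435, -130, -15, 0, 0, 0, -435, -130, -15, 0, 0, 0, -435, -130, -15, 0, 0, 0, -435, -130, -15, 0, 0, 0, -435, -130, -15, 0, 0, 0]
}}

```text
t: 2.1
position: [0.5691, 0.3045, 0.2674]
tool_rot: [3.14, -0.001, -1.656]
contact_force: [-0.3, -0.3, -0.7]
gripper_width: 0.0499
gripper_force: 0.0
```

```bash
python3 - <<'E'
from h import *
s=get_state();print(s["t"],s["position"],s["tool_rot"]);print(rel([.568,.302,.163],[np.pi,0,-1.66]))
print(get_calibration("wrist"))
cv2.imwrite("pics/w1.png",grab_frame("wrist")[:,:,::-1])
E
```

```text
2.1 [0.56907321 0.30448702 0.2674297 ] [ 3.14030052e+00 -9.10187123e-04 -1.65620484e+00]
(array([  2.5,   0.7, 104.4]), array([ 0.00129041, -0.00091264,  0.00379457]))
{'fx': 371.64829954431775, 'fy': 371.64829954431775, 'cx': 314.8254362437222, 'cy': 233.7348804364062, 'rvec': array([-0.13145324, -3.08636581, -0.49585021]), 'tvec': array([ 0.54038977, -0.38497454,  0.29703197])}
```

View pics/w1.png

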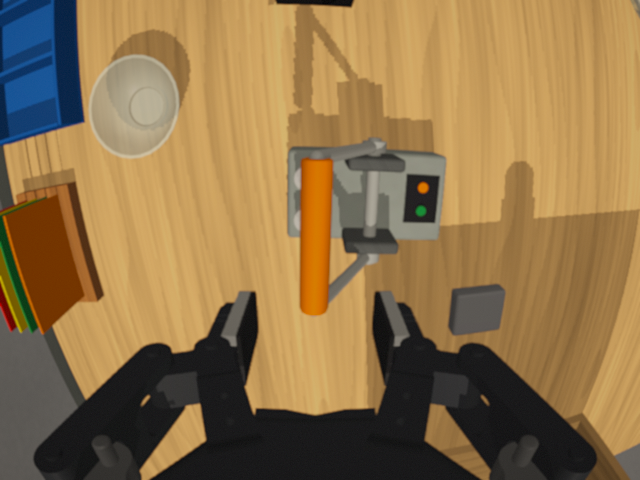

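The orange bar is at column 315, centred between the fingers and parallel to the pads. I'll descend, then narrow the fingers to a loose cage around it.

{"op": "jog_arm", "data": {
  "rows": [2, 1, 40, 0, 0, 0.004, 2, 1, 80, 0, 0, 0.004, 2, 1, 104, 0, 0, 0.004, 2, 1, 104, 0, 0, 0.004]
}}

```text
t: 2.55
position: [0.5643, 0.2952, 0.1617]
tool_rot: [3.134, -0.006, -1.665]
contact_force: [-0.2, -0.9, -0.7]
gripper_width: 0.05
gripper_force: 0.0
```

{"op": "jog_arm", "data": {
  "rows": [0, 0, 0, 0, 0, 0, 0, 0, 0, 0, 0, 0, 0, 0, 0, 0, 0, 0],
  "grip": 36
}}

```text
t: 2.85
position: [0.5678, 0.2984, 0.1683]
tool_rot: [-3.139, 0.003, -1.664]
contact_force: [0.0, -0.7, -0.2]
gripper_width: 0.0361
gripper_force: 0.0
```

{"op": "jog_arm", "data": {
  "rows": [0, 8, 0, 0, 0, 0, 0, 16, -3, 0, 0, 0, 0, 25, -7, 0, 0, 0, 0, 34, -9, 0, 0, 0, 0, 42, -11, 0, 0, 0, 0, 51, -12, 0, 0, 0, 0, 60, -12, 0, 0, 0, 0, 69, -12, 0, 0, 0, 0, 78, -11, 0, 0, 0, 0, 87, -9, 0, 0, 0]
}}

```text
t: 3.85
position: [0.4838, 0.3079, 0.1792]
tool_rot: [-3.131, 0.007, -1.662]
contact_force: [8.6, -1.6, 5.8]
gripper_width: 0.0359
gripper_force: 4.0
```

{"op": "jog_arm", "data": {
  "rows": [0, 7, 2, 0, 0, 0, 0, 14, 4, 0, 0, 0, 0, 20, 6, 0, 0, 0, 0, 25, 9, 0, 0, 0, 0, 28, 9, 0, 0, 0, 0, 28, 9, 0, 0, 0, 0, 28, 9, 0, 0, 0]
}}

```text
t: 4.55
position: [0.4562, 0.3107, 0.1691]
tool_rot: [-3.132, 0.007, -1.662]
contact_force: [11.0, -2.0, 1.2]
gripper_width: 0.036
gripper_force: 5.3
```

```bash
python3 - <<'E'
from h import *
b=grab_frame("scene")[:,:,::-1];w=grab_frame("wrist")[:,:,::-1]
c=np.zeros((480,800,3),np.uint8)
c[:450,:400]=cv2.resize(b[150:240,330:410],None,fx=5,fy=5,interpolation=cv2.INTER_CUBIC)
c[:300,400:]=cv2.resize(w,(400,300))
cv2.imwrite("pics/c3.png",c)
E
```

```text
(no output)
```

View pics/c3.png

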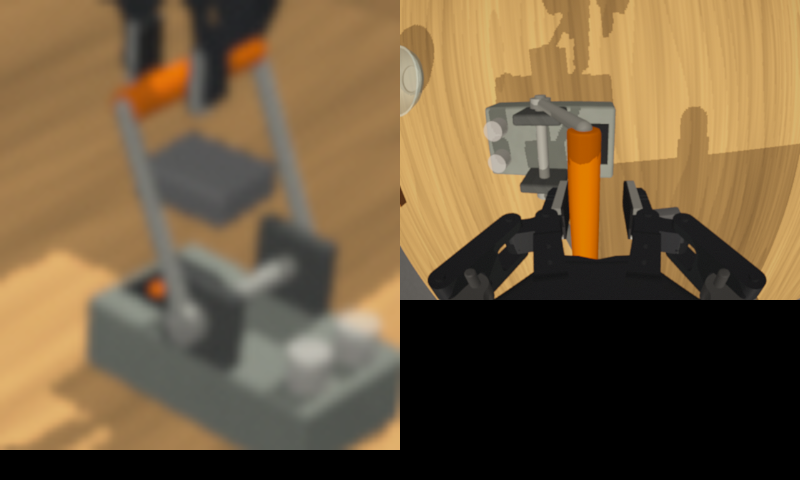

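The lever leans well forward, with the bar resting on the back finger. I'll push a few millimetres more to confirm the stop.

{"op": "jog_arm", "data": {
  "rows": [0, 3, 1, 0, 0, 0, 0, 5, 2, 0, 0, 0, 0, 5, 2, 0, 0, 0]
}}

```text
t: 4.95
position: [0.4553, 0.311, 0.1687]
tool_rot: [-3.124, 0.009, -1.661]
contact_force: [23.7, -6.4, -0.0]
gripper_width: 0.0362
gripper_force: 12.0
```

At the stop: the force jumped to 24 N with no motion. Now I'll ease back slowly.

{"op": "jog_arm", "data": {
  "rows": [0, -3, -1, 0, 0, 0, 0, -7, -2, 0, 0, 0, 0, -12, -3, 0, 0, 0, 0, -17, -5, 0, 0, 0, 0, -22, -7, 0, 0, 0, 0, -27, -9, 0, 0, 0, 0, -33, -11, 0, 0, 0, 0, -39, -12, 0, 0, 0, 0, -45, -13, 0, 0, 0, 0, -51, -14, 0, 0, 0]
}}

```text
t: 5.95
position: [0.4989, 0.3047, 0.1785]
tool_rot: [-3.14, 0.001, -1.664]
contact_force: [4.3, -0.1, -2.1]
gripper_width: 0.0361
gripper_force: 2.0
```

{"op": "jog_arm", "data": {
  "rows": [0, -6, 0, 0, 0, 0, 0, -12, 0, 0, 0, 0, 0, -18, 1, 0, 0, 0, 0, -24, 2, 0, 0, 0, 0, -30, 4, 0, 0, 0, 0, -36, 6, 0, 0, 0, 0, -41, 8, 0, 0, 0, 0, -46, 10, 0, 0, 0, 0, -51, 12, 0, 0, 0, 0, -55, 13, 0, 0, 0]
}}

```text
t: 6.95
position: [0.553, 0.2992, 0.1644]
tool_rot: [3.141, -0.0, -1.664]
contact_force: [2.0, -0.1, -0.2]
gripper_width: 0.036
gripper_force: 0.9
```

{"op": "jog_arm", "data": {
  "rows": [0, -3, 0, 0, 0, 0, 0, -6, 0, 0, 0, 0, 0, -9, 0, 0, 0, 0, 0, -12, 0, 0, 0, 0, 0, -14, 0, 0, 0, 0, 0, -14, 0, 0, 0, 0]
}}

```text
t: 7.55
position: [0.567, 0.2979, 0.165]
tool_rot: [3.141, -0.0, -1.664]
contact_force: [-0.1, 0.2, -0.2]
gripper_width: 0.0358
gripper_force: 0.0
```

Lever home with zero force. I'll open, rise clear, and look at the red pod from above.

{"op": "jog_arm", "data": {
  "rows": [0, 0, 0, 0, 0, 0, 0, 0, -30, 0, 0, 0, 0, 0, -80, 0, 0, 0, 50, -1, -95, 0, 0, 0, 100, -2, -95, 0, 0, 0, 150, -3, -95, 0, 0, 0, 178, -3, -95, 0, 0, 0, 178, -3, -95, 0, 0, 0, 178, -3, -95, 0, 0, 0, 178, -3, -95, 0, 0, 0],
  "grip": 50
}}

```text
t: 8.55
position: [0.5535, 0.1212, 0.26]
tool_rot: [-3.141, 0.0, -1.663]
contact_force: [-0.4, -0.1, 0.5]
gripper_width: 0.0501
gripper_force: 0.0
```

```bash
cat >> h.py <<'E'
def whit(c,u,v,z):
    M=cv2.Rodrigues(np.array(c["rvec"]))[0]; o=-M.T@c["tvec"]
    x,y=(u-c["cx"])/c["fx"],(v-c["cy"])/c["fy"]; t=np.hypot(x,y)
    d=M.T@np.array([x/t*np.sin(t),y/t*np.sin(t),np.cos(t)]); return (o+d*(z-o[2])/d[2]).round(4)
E
python3 - <<'E'
from h import *
s=get_state();print(s["t"],s["position"],s["tool_rot"])
c=get_calibration("wrist");im=grab_frame("wrist")[:,:,::-1]
cv2.imwrite("pics/w2.png",im)
M=cv2.Rodrigues(c["rvec"])[0];print("cam",-M.T@c["tvec"])
h=cv2.cvtColor(im,cv2.COLOR_BGR2HSV)
m=(((h[...,0]<6)|(h[...,0]>174))&(h[...,1]>170)&(h[...,2]>100)).astype(np.uint8)
n,l,st,ce=cv2.connectedComponentsWithStats(m)
for i in range(1,n):
    if st[i,4]>100:
        k,_=cv2.findContours((l==i).astype(np.uint8),0,2); e=cv2.fitEllipse(k[0]); print(st[i],e,whit(c,*e[0],.0715))
E
```

```text
8.55 [0.55352923 0.12121429 0.26004665] [-3.14139551e+00  2.60204815e-04 -1.66310605e+00]
cam [0.54551529 0.04230235 0.39487758]
[ 291  115   50   50 1421] ((315.641845703125, 139.25912475585938), (48.551822662353516, 48.80732727050781), 99.4072036743164) [0.5471 0.0635 0.0715]
[306 129  21  20 333] ((315.63214111328125, 138.5140838623047), (19.423736572265625, 20.29952621459961), 77.82052612304688) [0.547  0.0628 0.0715]
[ 16 328  40 103 643] ((-2003.549072265625, -398.414306640625), (531.125244140625, 4329.5576171875), 0.0) [0.6136 0.1264 0.0715]
```

View pics/w2.png

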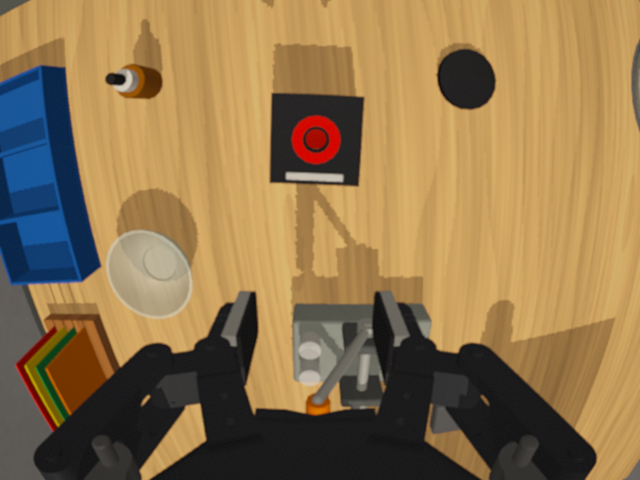

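The red ring centre is at pixel (315.6,139), which gives (0.547,0.063) and agrees with the top view. Next is the stylus.

```bash
python3 - <<'E'
from h import *
print(rel([.475,-.30,.26],[np.pi,0,-.69]))
E
```

```text
(array([ 4.269e+02,  3.960e+01, -2.000e-01]), array([ 2.97906546e-05,  1.15207914e-04, -9.72607486e-01]))
```

{"op": "jog_arm", "data": {
  "rows": [427, 40, 0, 0, 0, -0.973, 427, 40, 0, 0, 0, -0.973, 427, 40, 0, 0, 0, -0.973, 427, 40, 0, 0, 0, -0.973, 427, 40, 0, 0, 0, -0.973, 427, 40, 0, 0, 0, -0.973, 427, 40, 0, 0, 0, -0.973, 427, 40, 0, 0, 0, -0.973, 427, 40, 0, 0, 0, -0.973, 427, 40, 0, 0, 0, -0.973]
}}

```text
t: 9.6
position: [0.4735, -0.3044, 0.2593]
tool_rot: [3.141, 0.001, -0.695]
contact_force: [0.1, 0.1, -0.6]
gripper_width: 0.05
gripper_force: 0.0
```

{"op": "jog_arm", "data": {
  "rows": [0, 0, 0, 0, 0, 0, 0, 0, 0, 0, 0, 0]
}}

```text
t: 9.8
position: [0.4745, -0.2999, 0.2597]
tool_rot: [-3.141, 0.001, -0.689]
contact_force: [0.5, -0.2, 0.2]
gripper_width: 0.0503
gripper_force: 0.0
```

```bash
python3 - <<'E'
from h import *
s=get_state();print(s["t"],s["position"],s["tool_rot"],s["joint_positions"])
c=get_calibration("wrist");im=grab_frame("wrist")[:,:,::-1]
cv2.imwrite("pics/w3.png",im)
h=cv2.cvtColor(im,cv2.COLOR_BGR2HSV)
m=((abs(h[...,0].astype(int)-29)<4)&(h[...,1]>200)).astype(np.uint8)
n,l,st,ce=cv2.connectedComponentsWithStats(m)
for i in range(1,n):
    if st[i,4]>100: print(st[i],ce[i])
np.save("c3.npy",c,allow_pickle=True)
E
```

```text
9.8 [ 0.47450427 -0.29991421  0.25972379] [-3.14149682e+00  5.70773019e-04 -6.89470586e-01] [-2.75161290e-01  2.62649036e-01 -1.17857405e-01 -3.41885144e-04
 -1.19077381e+00  1.15661390e+00]
[306 135  22  22 388] [316.53092784 145.82474227]
```

View pics/w3.png

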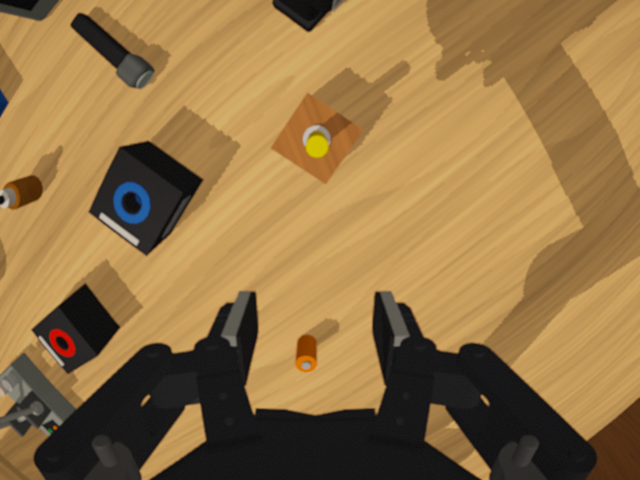

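The stylus top is at pixel (316.5,146), the flash is well beyond it, and the finger sides are free.

```bash
python3 - <<'E'
from h import *
c=np.load("c3.npy",allow_pickle=True).item()
p=whit(c,316.5,146,.146);q=whit(c,316,134,.066);print(p,q)
print(rel([p[0],p[1],.104],[np.pi,0,-.69]), rel([.521,-.3395,.104]))
E
```

```text
[ 0.5196 -0.3374  0.146 ] [ 0.5228 -0.3398  0.066 ]
(array([ 58.8,   0.6, 155.8]), array([-0.00011197,  0.00033001,  0.00135192])) (array([ 61.2,   1.4, 155.8]), None)
```

{"op": "jog_arm", "data": {
  "rows": [40, 1, 0, 0, 0, 0, 60, 1, 20, 0, 0, 0, 60, 1, 20, 0, 0, 0, 60, 1, 60, 0, 0, 0, 60, 1, 100, 0, 0, 0, 60, 1, 135, 0, 0, 0, 60, 1, 156, 0, 0, 0, 60, 1, 156, 0, 0, 0, 60, 1, 156, 0, 0, 0]
}}

```text
t: 10.75
position: [0.5204, -0.3392, 0.1052]
tool_rot: [3.141, -0.001, -0.689]
contact_force: [0.7, -0.8, 0.3]
gripper_width: 0.0498
gripper_force: 0.0
```

{"op": "jog_arm", "data": {
  "rows": [0, 0, 0, 0, 0, 0, 0, 0, 0, 0, 0, 0, 0, 0, 0, 0, 0, 0, 0, 0, 0, 0, 0, 0, 0, 0, 0, 0, 0, 0, 0, 0, 0, 0, 0, 0, 0, 0, 0, 0, 0, 0],
  "grip": 0
}}

```text
t: 11.45
position: [0.5205, -0.3402, 0.1059]
tool_rot: [-3.141, -0.003, -0.69]
contact_force: [-0.5, 2.3, 5.9]
gripper_width: 0.0144
gripper_force: 58.3
```

{"op": "jog_arm", "data": {
  "rows": [0, 0, -20, 0, 0, 0, 0, 0, -50, 0, 0, 0, 0, 0, -90, 0, 0, 0, 0, 0, -130, 0, 0, 0, 0, 0, -130, 0, 0, 0, 0, 0, -130, 0, 0, 0]
}}

```text
t: 12.05
position: [0.5196, -0.34, 0.235]
tool_rot: [-3.14, -0.002, -0.691]
contact_force: [-0.6, -0.6, -1.6]
gripper_width: 0.0144
gripper_force: 58.7
```

```bash
python3 - <<'E'
from h import *
s=get_state();print(s["position"],s["gripper_width"])
print(rel([.547,.062,.20],[np.pi,0,-.69]))
E
```

```text
[ 0.51956611 -0.33995594  0.23504161] 0.01439635369130466
(array([-235.2, -327.1,   35. ]), array([-0.00139138, -0.00190522, -0.00134495]))
```

{"op": "jog_arm", "data": {
  "rows": [-235, -327, 5, 0, 0, 0, -235, -327, 5, 0, 0, 0, -235, -327, 5, 0, 0, 0, -235, -327, 5, 0, 0, 0, -235, -327, 5, 0, 0, 0, -235, -327, 5, 0, 0, 0, -235, -327, 5, 0, 0, 0, -235, -327, 5, 0, 0, 0, -235, -327, 5, 0, 0, 0, -235, -327, 5, 0, 0, 0]
}}

```text
t: 13.05
position: [0.5458, 0.0628, 0.2272]
tool_rot: [3.138, 0.002, -0.688]
contact_force: [0.5, -1.8, -0.6]
gripper_width: 0.0149
gripper_force: 58.9
```

{"op": "jog_arm", "data": {
  "rows": [0, 0, 15, 0, 0, 0, 0, 0, 30, 0, 0, 0, 0, 0, 30, 0, 0, 0, 0, 0, 30, 0, 0, 0]
}}

```text
t: 13.45
position: [0.5465, 0.0604, 0.1987]
tool_rot: [3.14, 0.0, -0.693]
contact_force: [0.1, 0.8, -0.6]
gripper_width: 0.0142
gripper_force: 58.9
```

```bash
python3 - <<'E'
from h import *
s=get_state();print(s["t"],s["position"],s["tool_rot"],s["contact_force"])
b=grab_frame("scene")[:,:,::-1];w=grab_frame("wrist")[:,:,::-1];t=grab_frame("top")[:,:,::-1]
c=np.zeros((600,800,3),np.uint8)
c[:600,:400]=cv2.resize(b[195:295,298:365][:, :67],(402,600),interpolation=cv2.INTER_CUBIC)[:,:400]
c[:400,400:]=cv2.resize(w[240:440,215:415],(400,400),interpolation=cv2.INTER_CUBIC)
c[400:600,400:600]=cv2.resize(t[220:270,275:325],(200,200),interpolation=cv2.INTER_CUBIC)
cv2.imwrite("pics/c4.png",c)
E
```

```text
13.45 [0.54653967 0.06039283 0.19865349] [ 3.14006553e+00  4.33921974e-04 -6.92514283e-01] [ 0.14558051  0.83063753 -0.59977735]
```

View pics/c4.png

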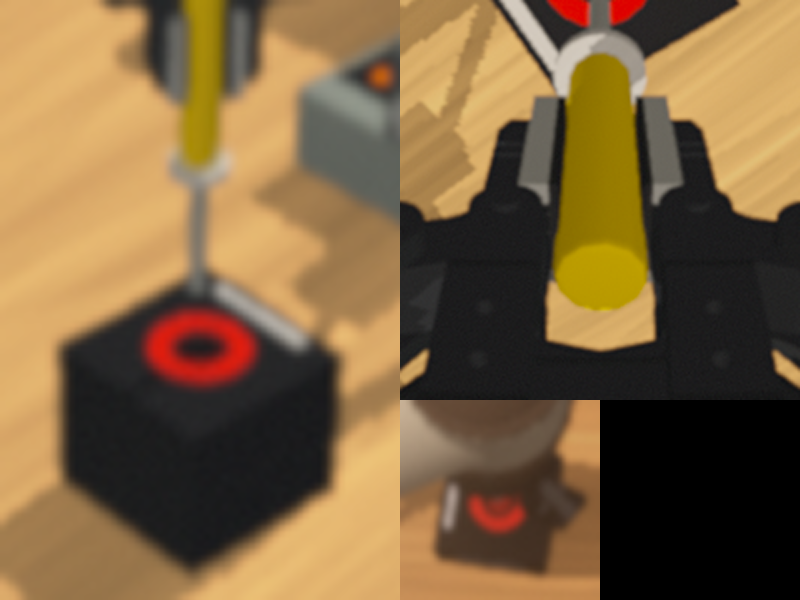

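The scene crop shows the tip at (197,290) and the ring centre at (200.5,347), so the tip sits nearly over the hole. I'll quantify this and refine with the wrist view.

```bash
python3 - <<'E'
from h import *
c6=lambda u,v:(298+(u+.5)/6-.5,195+(v+.5)/6-.5)
r=hit("scene",*c6(200.5,347),.0715);print("ring",r)
for z in (.097,.1,.103): print("tip",z,hit("scene",*c6(197,291),z))
s=get_state();print(s["position"])
c=get_calibration("wrist");w=grab_frame("wrist")[:,:,::-1]
h=cv2.cvtColor(w,cv2.COLOR_BGR2HSV)
m=(((h[...,0]<6)|(h[...,0]>174))&(h[...,1]>170)&(h[...,2]>100)).astype(np.uint8)
m[:, :220]=0;m[:,420:]=0
k,_=cv2.findContours(m,0,2);k=max(k,key=cv2.contourArea);e=cv2.fitEllipse(cv2.convexHull(k));print(e,whit(c,*e[0],.0715))
# predicted tip pixel if under TCP
M=cv2.Rodrigues(c["rvec"])[0]
for z in (.1,.12):
    p=M@np.array([*s["position"][:2],z])+c["tvec"];t=np.arctan2(np.hypot(*p[:2]),p[2]);q=p[:2]/np.hypot(*p[:2])*t*c["fx"]+[c["cx"],c["cy"]];print("pred tip",z,q)
cv2.imwrite("pics/c5.png",cv2.resize(w[170:290,255:375],None,fx=5,fy=5,interpolation=cv2.INTER_CUBIC))
E
```

```text
ring [0.5489 0.0613 0.0715]
tip 0.097 [0.5458 0.0621 0.097 ]
tip 0.1 [0.5484 0.0589 0.1   ]
tip 0.103 [0.5509 0.0558 0.103 ]
[0.54718799 0.06127925 0.19975804]
((313.9932556152344, 225.51321411132812), (55.07469177246094, 57.60508346557617), 90.92668914794922) [0.5474 0.0632 0.0715]
pred tip 0.1 [316.24549497 236.52067315]
pred tip 0.12 [316.30449126 246.90526005]
```

View pics/c5.png

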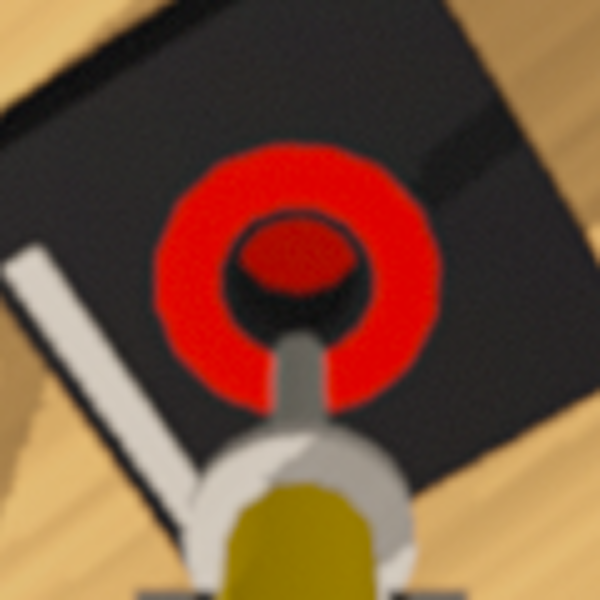

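The ring centre is at crop (298,280) and the tip end at about (301,350).

```bash
python3 - <<'E'
from h import *
c=get_calibration("wrist");f=lambda u,v:(255+(u+.5)/5-.5,170+(v+.5)/5-.5)
t=whit(c,*f(301,350),.1);r=whit(c,*f(298,280),.0715);print(t,r,r-t, get_state()["position"])
T=R.from_euler("xyz",get_state()["tool_rot"]);print(T.inv().apply(r-t)*1000)
E
```

```text
[0.5461 0.0636 0.1   ] [0.5472 0.0633 0.0715] [ 0.0011 -0.0003 -0.0285] [0.54715294 0.06145313 0.19977454]
[ 1.01605825 -0.43739228 28.5013388 ]
```

Aligned within about 1 mm. Descending.

{"op": "jog_arm", "data": {
  "rows": [0, -1, 12, 0, 0, 0, 0, -1, 24, 0, 0, 0, 0, -1, 36, 0, 0, 0, 0, -1, 46, 0, 0, 0, 0, -1, 52, 0, 0, 0, 0, -1, 55, 0, 0, 0, 0, -1, 55, 0, 0, 0]
}}

```text
t: 14.35
position: [0.5473, 0.0626, 0.1436]
tool_rot: [3.141, 0.0, -0.691]
contact_force: [-0.3, 0.2, -1.3]
gripper_width: 0.0148
gripper_force: 58.9
```

{"op": "jog_arm", "data": {
  "rows": [0, 0, 2, 0, 0, 0, 0, 0, 4, 0, 0, 0, 0, 0, 6, 0, 0, 0, 0, 0, 8, 0, 0, 0, 0, 0, 8, 0, 0, 0, 0, 0, 8, 0, 0, 0]
}}

```text
t: 14.95
position: [0.5478, 0.0627, 0.1366]
tool_rot: [-3.141, -0.001, -0.691]
contact_force: [-0.5, 0.4, 3.0]
gripper_width: 0.0147
gripper_force: 59.1
```

{"op": "jog_arm", "data": {
  "rows": [0, 0, 2, 0, 0, 0, 0, 0, 4, 0, 0, 0, 0, 0, 4, 0, 0, 0, 0, 0, 4, 0, 0, 0]
}}

```text
t: 15.35
position: [0.5484, 0.0626, 0.1345]
tool_rot: [-3.14, -0.002, -0.69]
contact_force: [-2.8, 0.4, 13.6]
gripper_width: 0.0148
gripper_force: 60.6
```

{"op": "jog_arm", "data": {
  "rows": [0, 0, 1, 0, 0, 0, 0, 0, 1, 0, 0, 0, 0, 0, 1, 0, 0, 0]
}}

```text
t: 15.65
position: [0.5486, 0.0626, 0.1343]
tool_rot: [-3.14, -0.003, -0.689]
contact_force: [-3.2, 0.4, 18.0]
gripper_width: 0.0142
gripper_force: 60.9
```

{"op": "jog_arm", "data": {
  "rows": [0, 0, 0, 0, 0, 0, 0, 0, 0, 0, 0, 0, 0, 0, 0, 0, 0, 0, 0, 0, 0, 0, 0, 0, 0, 0, 0, 0, 0, 0, 0, 0, 0, 0, 0, 0, 0, 0, 0, 0, 0, 0, 0, 0, 0, 0, 0, 0]
}}

```text
t: 16.45
position: [0.5486, 0.0626, 0.1343]
tool_rot: [-3.14, -0.003, -0.689]
contact_force: [-3.4, -1.3, 17.8]
gripper_width: 0.0145
gripper_force: 60.9
```

```bash
python3 -c "
from h import *
s=get_state();print(s['position'],s['contact_force'],s['gripper_force'])
if s['contact_force'][2]>6: print(finish_job())"
```

```text
[0.54863175 0.06255059 0.13434521] [-3.37739105 -1.29668447 17.76424027] 60.86935579776764
the job is handed in; nothing more can be done
None
```

I handed the job in at about 16.5 s with no verdict returned: I pulled the lever to its stop and eased it home, and the gripped stylus is holding the red button fully down at about 18 N.

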